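# Meter one pair of dice from the hopper

### The arm

A 7-joint arm with a two-finger parallel gripper is mounted at the origin on the work surface. World frame = base frame: x ahead of the robot, y to its left, z up, the work surface at z = 0. Lengths are in m, angles in rad, forces in N, time in s.
With the tool pointing down it reaches from about 0.425 to 0.825 m from the base axis. Payload 3.6 kg.
Tool frame: the origin (TCP) lies midway between the tips of the shut fingers; the grasp point (between the pads) lies 19 mm behind it; z points along the fingers, y is the line along which they close (so a half turn about z gives the same grasp; the last joint's range is limited). The gripper opens to 93 mm and grips with 3 to 60 N. Pads are 15 mm wide; open, the fingers measure 128 mm over their backs; the gripper's body (75 mm by 188 mm) begins 65 mm behind the grasp point.
Start: joints at [1.109, 0.615, -0.013, 1.423, 0.008, 1.103, -0.04], TCP at [0.274, -0.589, 0.219] pointing down, gripper open.
Joint ranges: [-3.12, 3.12], [-0.3, 2.06], [-1.34, 1.32], [0.26, 2.42], [-1.36, 4.5], [0.01, 1.98], [-2.84, 2.84]. Speed limits (rad/s): [2.79, 2.79, 3.14, 3.14, 3.14, 3.14, 3.14].

### API

Orientations are given as [roll, pitch, yaw] about the fixed x, y, z axes, in that order (R = Rz(yaw) Ry(pitch) Rx(roll)).
In Python, from rig import env gives the robot as it stands.
- The arm moves only by the tool drive_tool, never from a script. Its argument "series" is text: rows parted by semicolons, each of 7 numbers parted by spaces: the opening in per cent of the stroke, from 0 (shut) to 100 (fully open), then the shift along the tool's x, y, z in m, then the turn, a rotation vector about the tool's x, y, z in degrees. A call has 1 to 10 rows; each row shifts and turns the commanded pose from where the row before left it, along the tool's axes as they then stand; what a row does not reach is not made up. A row lasts 1/12 s, in which the tool goes at most 41.7 mm and 7.16 degrees, less where a joint would pass 70% of its speed; a pose out of reach is approached as far as the arm can. A call with a gripper value outside its range is refused whole. The fingers move at their own pace and stop on an object; the grip force is fixed at half the most. Time passes only in rows, so rows that do not move let the fingers close. It gives the time, the measured TCP pose, the force, the opening and the grip force at its end, in the units of the state.
- env.get_state(): the state, without advancing time (a new reading comes with each control period).
- env.snapshot(name): name is "scene" or "top"; returns (picture, depth): 420x560x3 uint8, blue, green, red; 420x560 float32, m along the optical axis (not along the pixel's ray), 0 where there is no reading.
- env.calibration(name): a dict with "mtx" (3x3 intrinsics, pixels), "R" (3x3) and "t" (3): a world point X has camera coordinates R X + t. Camera axes: x right, y down, z forward; pixel columns grow to the right and rows downward; lengths in m; the calibration is good to about 2 mm. A picture is of the moment at which its call begins. calibration takes no time and is no camera call.
- env.job_done(): hands the job in; it is judged then, once.
The state is a dict: "time": time; "joint_positions": joint angles; "dq": joint speeds; "tau": joint torques, N m; "ee_pos": TCP position; "ee_rot": TCP orientation; "contact_force": force on the tool from outside, world axes, zero at the start; "torque": the same for the moment, N m; "grip_width": finger opening in m; "finger_force": force on a finger pad.
Only numpy, scipy, OpenCV 4.12 (cv2) and the standard library are available. Lean on these libraries where they do the work, as an engineer would, in place of code of your own. Each camera call takes 0.05 s, during which the arm holds its last target. There are 200 camera calls.

### The job

At the packing table of the tile workshop, two small hoppers hold dice for game sets. Take the hopper with the red dice and red knob, draw its bottom gate out part of the way so that only the first lane, the one farthest from the knob, empties its two dice into the wooden tray below. Then push the gate fully home again and let go, with the dice of the other lanes still in the hopper.

Things in the scene. Friction and masses are not known exactly. Their poses are not given: they have to be found in the camera images.
- gate (a joint): Opening of the red hopper's bottom gate in m: 0 fully home (shut), 0.13 fully out. Slides level, stays where left, about 2 N to move. Above it three lanes in a row, 28 mm wide, 44 mm apart, two stacked dice in each. The first lane, farthest from the knob, is uncovered from 0.006 to 0.034 and the second from 0.050 on: 0.044 lets only the first pair fall, at once.
- gate_grip (a point): On the axis of the upright red knob of the red hopper's gate, 118 mm above the table. Knob: 24 mm diameter, top at 140 mm, foot on the gate at 77 mm. z up; y level along the gate from knob to hopper: draw along -y to open, push +y to shut; x across the gate. When shut, the hopper's end is 54 mm away along y; its top is 172 mm above the table. A green twin stands beside it.
- first_die_c (a point): Centre of the upper red die (22 mm cube, 12 g) in the first lane, the one farthest from the knob; its twin lies beneath it. At the start 110 mm above the table.
- second_die_c (a point): Centre of the upper red die (22 mm cube) in the second, middle lane; its twin lies beneath it. At the start 110 mm above the table; it must stay in the hopper.
- tray: Loose open wooden tray under the red hopper, 130 x 146 x 40 mm (x, y, z), walls and floor 7 mm, blue floor; already in place below all three lanes. Origin at the centre of its underside, z up, y along the gate.
There are look-alikes about, which are no part of the job. Leave any pink or yellow look-alike of the tray alone.

How it is judged:
By the outcome, as a careful person would: the job done as asked, in the order asked, and still so for the second after the job is handed in, with the robot touching nothing.
It also fails if it takes over 32 s, if anything falls off the work surface, if the arm or the gripper's body presses on something with over 40 N, if the wrist force passes 120 N, or if a joint passes its speed limit or range.

## Working session

There is one attempt and no reset: what is moved stays moved. The work goes in short steps, Python scripts to look and compute and a tool call to move; the robot and the scene stay as the last step left them, time stands still between calls to the robot, and variables do not carry over. Pictures are saved under pics/ and viewed, at most 10 in all, crops included, and the job is handed in when it is done.

Besides the shell and the picture viewer there is one more tool, called after "Request:" as name(argument=value, ...) on one line, values as JSON. drive_tool: Moves the arm, as the interface text tells. Its arguments: {"type":"object","properties":{"series":{"type":"string"}},"required":["series"]}

```bash
mkdir -p pics; ls
python3 - <<'E'
from rig import env
import cv2,numpy as np
for n in("scene","top"):
    p,d=env.snapshot(n); cv2.imwrite(f"pics/{n}0.png",p); np.savez(f"{n}0.npz",p=p,d=d)
    c=env.calibration(n); print(n,np.round(-c["R"].T@c["t"],3)); print(np.round(c["R"],2).tolist(),c["mtx"][0,0])
s=env.get_state(); print({k:np.round(v,3).tolist() for k,v in s.items()})
E
```

```text
pics
scene [ 0.96  -0.479  1.273]
[[0.8, 0.6, -0.0], [0.51, -0.68, -0.52], [-0.32, 0.42, -0.85]] 455.78141167993857
top [0.43  0.084 1.269]
[[0.02, -1.0, 0.01], [-1.0, -0.02, -0.1], [0.1, -0.01, -1.0]] 493.29505856934566
{'time': 0.1, 'joint_positions': [1.11, 0.616, -0.013, 1.425, 0.008, 1.103, -0.04], 'dq': [-0.001, -0.003, 0.001, -0.006, -0.001, 0.001, -0.001], 'tau': [0.001, -46.004, 0.21, -16.625, -0.061, 0.017, 0.0], 'ee_pos': [0.274, -0.589, 0.218], 'ee_rot': [-3.139, 0.0, 0.435], 'contact_force': [-0.384, -0.55, -0.947], 'torque': [-0.03, 0.003, 0.04], 'finger_force': 0.0, 'grip_width': 0.093}
```

```bash
python3 -c "
import cv2,numpy as np
a=cv2.imread('pics/scene0.png')
b=cv2.imread('pics/top0.png')
cv2.imwrite('pics/both0.png',cv2.resize(np.hstack([a,b]),(800,300),interpolation=cv2.INTER_AREA))"
```

```text
(no output)
```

View pics/scene0.png

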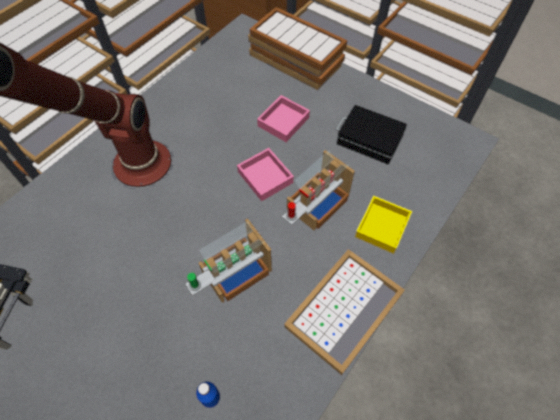

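View pics/top0.png

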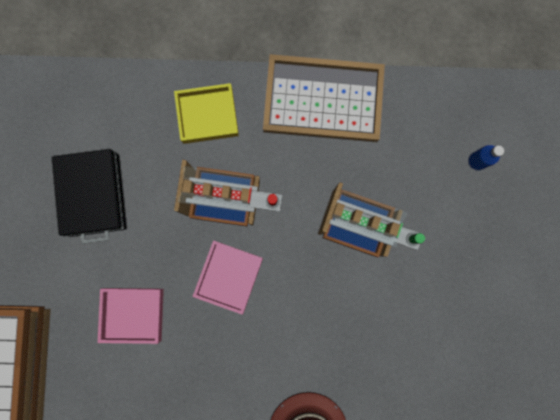

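The top view shows the red hopper: knob at (272,199), red dice at (198,189), (217,191) and (236,194). The green twin has its knob at (418,238). In the scene view the red knob is at (291,208) and the green one at (193,281). The red one fits the description, so I'll measure it and confirm with a crop.

```bash
cat > h.py <<'E'
import cv2,numpy as np
from rig import env
def red(p):
    h=cv2.cvtColor(p,cv2.COLOR_BGR2HSV)
    return (((h[...,0]<7)|(h[...,0]>173))&(h[...,1]>170)&(h[...,2]>90)).astype(np.uint8)
def blobs(p,box,a0=15):
    x0,y0,x1,y1=box; m=np.zeros(p.shape[:2],np.uint8); m[y0:y1,x0:x1]=red(p)[y0:y1,x0:x1]
    n,l,s,c=cv2.connectedComponentsWithStats(m)
    return [(s[i].tolist(),c[i].round(1).tolist()) for i in range(1,n) if s[i,4]>=a0]
def plane(n,u,v,z):
    c=env.calibration(n); o=-c["R"].T@c["t"]; r=c["R"].T@np.linalg.inv(c["mtx"])@[u,v,1]
    return o+r*(z-o[2])/r[2]
def depth(n,d,u,v):
    c=env.calibration(n); q=np.linalg.inv(c["mtx"])@[u,v,1]*d
    return c["R"].T@(q-c["t"])
def tri(a,b):
    A=[];B=[]
    for n,(u,v) in(("scene",a),("top",b)):
        c=env.calibration(n); o=-c["R"].T@c["t"]; r=c["R"].T@np.linalg.inv(c["mtx"])@[u,v,1]; r/=np.linalg.norm(r)
        P=np.eye(3)-np.outer(r,r); A.append(P);B.append(P@o)
    return np.linalg.solve(sum(A),sum(B))
E
python3 - <<'E'
from h import *
S=np.load("scene0.npz");T=np.load("top0.npz")
bs=blobs(S["p"],(270,150,360,230),8);bt=blobs(T["p"],(175,160,300,230),8)
print(*bs,sep="\n");print(*bt,sep="\n")
for u,v in((272,199),(198,189),(217,191),(236,194)):
    print("top depth",u,v,depth("top",np.median(T["d"][v-1:v+2,u-1:u+2]),u,v).round(3))
a=cv2.resize(S["p"][145:235,265:365],None,fx=4,fy=4,interpolation=cv2.INTER_CUBIC)
b=cv2.resize(T["p"][155:245,170:295],None,fx=3.2,fy=4,interpolation=cv2.INTER_CUBIC)
cv2.imwrite("pics/crop1.png",np.hstack([a,b]))
E
```

```text
([299, 190, 9, 8, 25], [303.5, 193.1])
([288, 202, 7, 15, 82], [291.0, 208.5])
([269, 195, 8, 9, 58], [272.0, 199.1])
top depth 272 199 [0.564 0.103 0.141]
top depth 198 189 [0.586 0.277 0.119]
top depth 217 191 [0.582 0.232 0.122]
top depth 236 194 [0.576 0.188 0.121]
```

View pics/crop1.png

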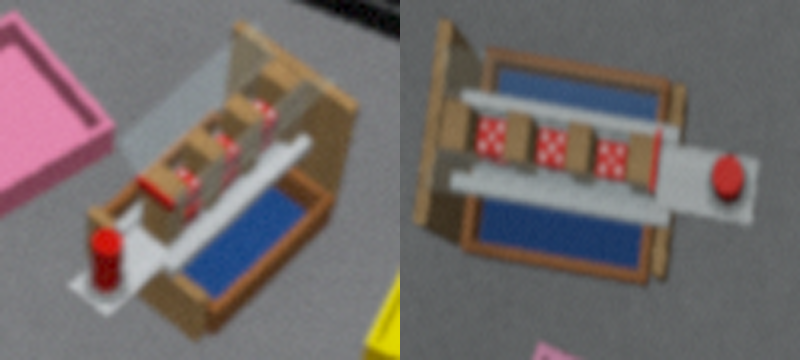

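The crop confirms it: the red knob is at the end away from the third lane, and the red dice lanes sit behind it. The knob top disc is at about scene (291.5,204.5) and top (272,199).

Run:
```python
from h import *
k=tri((291.5,204.5),(271.8,199.1)); print("knob top tri",k.round(4), "resid on top@.14",plane("top",271.8,199.1,.14).round(4),"scene@.14",plane("scene",291.5,204.5,.14).round(4))
# top view: dice centres on plane z=.121 from crop, knob
d=[plane("top",170+u/3.2,155+v/4,.121) for u,v in((491,138),(551,147),(612,159))]
for q in d: print(q.round(4))
e=[tri((265+u/4,145+v/4),(170+a/3.2,155+b/4)) for u,v,a,b in ((264,112,491,138),(228,148,551,147),(189,186,612,159))]
print(np.round(e,3).tolist())
# gate plate edges slope and tray axis
for q in (d[0]-k,d[0]-d[2]): print(np.degrees(np.arctan2(q[1],q[0])).round(2),np.hypot(q[0],q[1]).round(4))
P=[plane("top",170+u/3.2,155+v/4,.04) for u,v in((490,50),(672,80),(465,245),(645,280))]
for a,b in((1,0),(3,2)):
    q=P[b]-P[a];print("tray edge",np.degrees(np.arctan2(q[1],q[0])).round(2),np.hypot(q[0],q[1]).round(3))
```

```text
knob top tri [0.5643 0.1034 0.1344] resid on top@.14 [0.5637 0.1034 0.14  ] scene@.14 [0.5661 0.1004 0.14  ]
[ 0.5917 -0.0169  0.121 ]
[ 0.5875 -0.0611  0.121 ]
[ 0.5816 -0.106   0.121 ]
[[0.618, 0.048, 0.403], [0.614, 0.015, 0.403], [0.61, -0.019, 0.403]]
-77.14 0.1234
83.48 0.0897
tray edge 83.87 0.145
tray edge 82.54 0.142
```

Request:
drive_tool(series="100 0 0 -0.004 0 0 -6.5;100 0 0 -0.004 0 0 -6.5;100 0 0 -0.004 0 0 -6.5;100 0 0 -0.004 0 0 -6.5;100 0 0 -0.004 0 0 -6.5;100 0 0 -0.004 0 0 -6.5;100 0 0 -0.004 0 0 -6.5;100 0 0 -0.004 0 0 -6.5;100 0 0 -0.004 0 0 -6.5;100 0 0 0 0 0 0")

```text
time: 0.93
ee_pos: [0.2736, -0.5897, 0.2548]
ee_rot: [3.141, 0.0, 1.457]
contact_force: [-0.5, 0.3, 0.5]
grip_width: 0.0929
finger_force: 0.0
```

Request:
drive_tool(series="100 0.036 0.0104 0 0 0 0;100 0.036 0.0104 0 0 0 0;100 0.036 0.0104 0 0 0 0;100 0.036 0.0104 0 0 0 0;100 0.036 0.0104 0 0 0 0;100 0.036 0.0104 0 0 0 0;100 0.036 0.0104 0 0 0 0;100 0.036 0.0104 0 0 0 0;100 0.036 0.0104 0 0 0 0;100 0.036 0.0104 0 0 0 0")

```text
time: 1.77
ee_pos: [0.4185, -0.242, 0.2544]
ee_rot: [-3.141, -0.0, 1.452]
contact_force: [1.7, 0.1, -0.1]
grip_width: 0.0929
finger_force: 0.0
```

Request:
drive_tool(series="100 0.036 0.0104 0 0 0 0;100 0.036 0.0104 0 0 0 0;100 0.036 0.0104 0 0 0 0;100 0.036 0.0104 0 0 0 0;100 0.036 0.0104 0 0 0 0;100 0.036 0.0104 0 0 0 0;100 0.036 0.0104 0 0 0 0;100 0.036 0.0104 0 0 0 0;100 0.025 0.0104 0 0 0 0;100 0 0 0 0 0 0")

```text
time: 2.6
ee_pos: [0.5484, 0.0643, 0.2544]
ee_rot: [3.141, -0.006, 1.463]
contact_force: [-0.4, 0.5, 0.4]
grip_width: 0.0931
finger_force: 0.0
```

Request:
drive_tool(series="100 0.02 0.0055 0 0 0 0;100 0.02 0.0055 0 0 0 0;100 0 0 0 0 0 0;100 0 0 0.025 0 0 0;100 0 0 0.025 0 0 0;100 0 0 0.025 0 0 0;100 0 0 0 0 0 0;100 0 0 0 0 0 0")

```text
time: 3.27
ee_pos: [0.5618, 0.0934, 0.1787]
ee_rot: [-3.138, 0.002, 1.453]
contact_force: [0.4, -0.6, -0.2]
grip_width: 0.0928
finger_force: 0.0
```

Run:
```python
from h import *
p,d=env.snapshot("scene"); cv2.imwrite("pics/pre.png",cv2.resize(p[110:260,220:380],None,fx=4,fy=4,interpolation=cv2.INTER_CUBIC)[:600])
s=env.get_state();print(s["ee_pos"],s["ee_rot"],s["joint_positions"])
```

```text
[0.56301922 0.0941092  0.18022768] [3.14138103e+00 2.49825393e-04 1.45384609e+00] [ 0.05965551  0.56090522 -0.41439746  1.70118254  0.26961778  0.93611221
 -0.57623411]
```

View pics/pre.png

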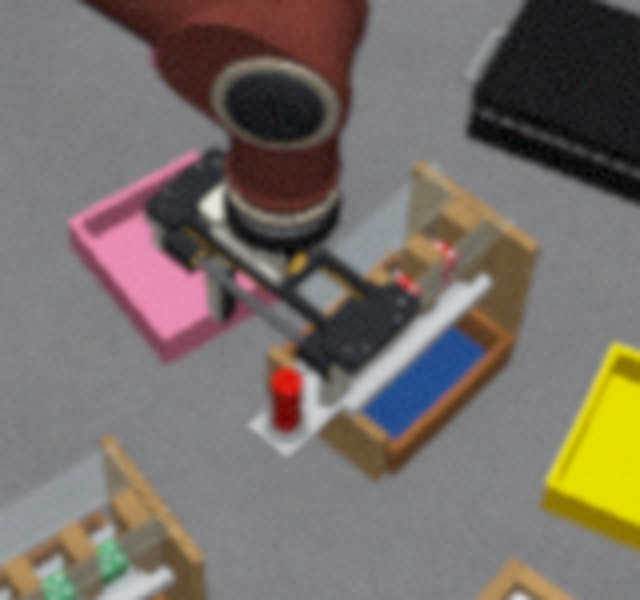

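The gripper straddles the knob's line: its tips are at crop (220,315) and (335,395), with the knob ahead of and below them at (286,400). By the reading, about 9 mm remains along the gate.

Request:
drive_tool(series="100 0.009 0 0 0 0 0;100 0 0 0 0 0 0;100 0 0 0.02 0 0 0;100 0 0 0.02 0 0 0;100 0 0 0.02 0 0 0;100 0 0 0.02 0 0 0;100 0 0 0 0 0 0;100 0 0 0 0 0 0")

```text
time: 3.98
ee_pos: [0.5639, 0.1043, 0.1001]
ee_rot: [-3.141, -0.0, 1.456]
contact_force: [-0.3, 0.7, -0.5]
grip_width: 0.0928
finger_force: 0.0
```

Run:
```python
from h import *
p,d=env.snapshot("scene"); cv2.imwrite("pics/pre2.png",cv2.resize(p[150:250,240:360],None,fx=5,fy=5,interpolation=cv2.INTER_CUBIC))
s=env.get_state();print(s["ee_pos"],s["ee_rot"],s["contact_force"])
c=env.calibration("scene")
R=cv2.Rodrigues(np.array([0,0,0.]))[0]
for y in(-.05,0,.05):
    a=s["ee_rot"][2]; X=s["ee_pos"]+y*np.array([np.sin(a),-np.cos(a),0]); q=c["mtx"]@(c["R"]@X+c["t"]); print("tip crop px",((q[:2]/q[2]-[240,150])*5).round())
```

```text
[0.56475421 0.10457243 0.10102157] [ 3.13959358e+00 -1.11448741e-03  1.45617802e+00] [-0.44379038  0.8729822   0.61530876]
tip crop px [198. 252.]
tip crop px [258. 301.]
tip crop px [321. 351.]
```

View pics/pre2.png

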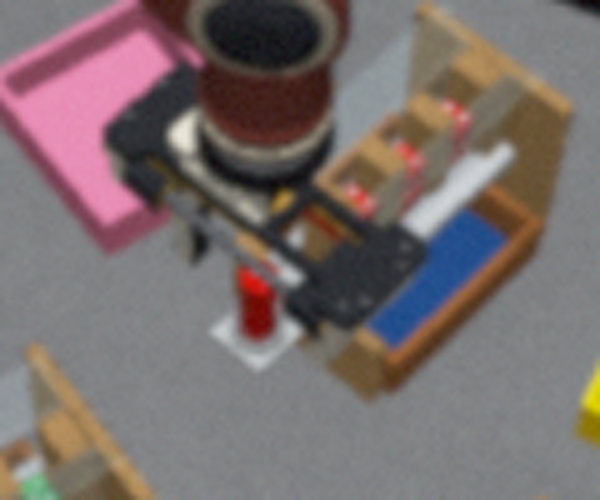

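The tips straddle the knob, and the projected TCP (258,301) lies on the knob's middle. Closing.

Request:
drive_tool(series="0 0 0 0 0 0 0;0 0 0 0 0 0 0;0 0 0 0 0 0 0;0 0 0 0 0 0 0;0 0 0 0 0 0 0;0 0 0 0 0 0 0;0 0 0 0 0 0 0;0 0 0 0 0 0 0;0 0 0 0 0 0 0;0 0 0 0 0 0 0")

```text
time: 4.87
ee_pos: [0.5638, 0.1038, 0.0996]
ee_rot: [-3.141, -0.0, 1.456]
contact_force: [-0.6, -0.5, 0.3]
grip_width: 0.0313
finger_force: 0.0
```

Request:
drive_tool(series="0 0 0 0 0 0 0;0 0 0 0 0 0 0;0 0 0 0 0 0 0;0 0 0 0 0 0 0")

```text
time: 5.2
ee_pos: [0.5667, 0.1035, 0.0999]
ee_rot: [3.136, -0.002, 1.455]
contact_force: [4.5, -0.5, -3.6]
grip_width: 0.0235
finger_force: 30.0
```

Request:
drive_tool(series="0 -0.007 0 0 0 0 0;0 -0.007 0 0 0 0 0;0 -0.007 0 0 0 0 0;0 -0.007 0 0 0 0 0;0 -0.007 0 0 0 0 0;0 -0.005 0 0 0 0 0;0 0 0 0 0 0 0;0 0 0 0 0 0 0;0 0 0 0 0 0 0")

```text
time: 5.95
ee_pos: [0.5619, 0.0632, 0.0998]
ee_rot: [3.137, -0.001, 1.455]
contact_force: [4.7, -2.1, -3.2]
grip_width: 0.0235
finger_force: 30.0
```

Run:
```python
from h import *
p,d=env.snapshot("scene"); q,e=env.snapshot("top")
a=cv2.resize(p[150:250,260:360],(400,400),interpolation=cv2.INTER_CUBIC);b=cv2.resize(q[150:250,170:270],(400,400),interpolation=cv2.INTER_CUBIC)
cv2.imwrite("pics/open1.png",np.hstack([a,b]))
s=env.get_state();print(s["ee_pos"],s["ee_rot"],s["contact_force"],s["grip_width"])
```

```text
[0.56192179 0.06314285 0.09982183] [ 3.13665891e+00 -5.29181279e-04  1.45457172e+00] [ 4.86584276 -1.43280764 -2.46165794] 0.023592739473070803
```

View pics/open1.png

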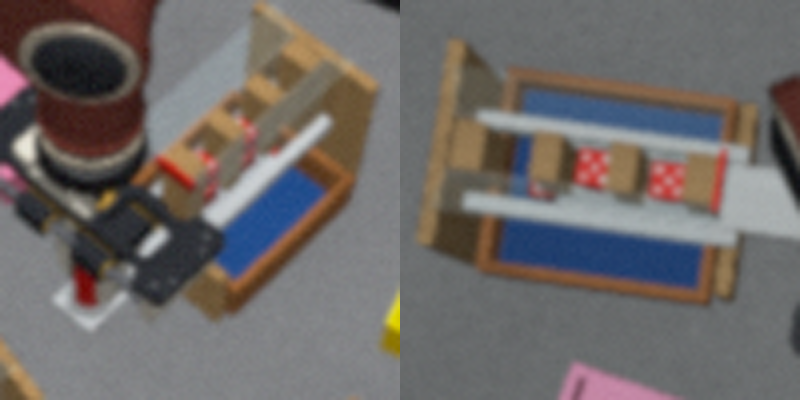

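The first lane now shows the blue tray floor (top crop (520,155)), with a die edge in the tray at (545,190). The second and third lanes still show their dice. Pushing home with a little extra.

Request:
drive_tool(series="0 0.007 0 0 0 0 0;0 0.007 0 0 0 0 0;0 0.007 0 0 0 0 0;0 0.007 0 0 0 0 0;0 0.006 0 0 0 0 0;0 0.004 0 0 0 0 0;0 0.002 0 0 0 0 0;0 0.001 0 0 0 0 0;0 0 0 0 0 0 0;0 0 0 0 0 0 0")

```text
time: 6.88
ee_pos: [0.5666, 0.1033, 0.0998]
ee_rot: [3.137, 0.0, 1.454]
contact_force: [4.9, -2.5, -3.0]
grip_width: 0.0233
finger_force: 30.0
```

Request:
drive_tool(series="0 0.001 0 0 0 0 0;0 0.001 0 0 0 0 0;0 0.001 0 0 0 0 0;0 0 0 0 0 0 0;0 0 0 0 0 0 0")

```text
time: 7.3
ee_pos: [0.5667, 0.1035, 0.0998]
ee_rot: [3.138, 0.004, 1.453]
contact_force: [3.5, -5.5, 0.1]
grip_width: 0.0236
finger_force: 30.0
```

The force rises with no travel, so the gate is at its stop. Releasing.

Request:
drive_tool(series="100 0 0 0 0 0 0;100 0 0 0 0 0 0;100 0 0 0 0 0 0;100 0 0 0 0 0 0;100 0 0 0 0 0 0;100 0 0 0 0 0 0;100 0 0 0 0 0 0;100 0 0 0 0 0 0;100 0 0 0 0 0 0;100 0 0 0 0 0 0")

```text
time: 8.13
ee_pos: [0.5643, 0.1078, 0.0997]
ee_rot: [-3.142, -0.0, 1.456]
contact_force: [0.6, 0.4, -0.1]
grip_width: 0.0857
finger_force: 0.0
```

Request:
drive_tool(series="100 0 0 -0.02 0 0 0;100 0 0 -0.03 0 0 0;100 0 0 -0.03 0 0 0;100 0 0 -0.03 0 0 0;100 0 0 -0.03 0 0 0;100 -0.035 0 0 0 0 0;100 -0.035 0 0 0 0 0;100 -0.035 0 0 0 0 0;100 -0.035 0 0 0 0 0;100 -0.035 0 0 0 0 0")

```text
time: 8.97
ee_pos: [0.5437, -0.0676, 0.2399]
ee_rot: [3.141, 0.0, 1.456]
contact_force: [0.8, -0.3, 0.7]
grip_width: 0.0927
finger_force: 0.0
```

Run:
```python
from h import *
p,d=env.snapshot("scene"); q,e=env.snapshot("top")
a=cv2.resize(p[150:250,260:360],(400,400),interpolation=cv2.INTER_CUBIC);b=cv2.resize(q[140:250,175:285],(400,400),interpolation=cv2.INTER_CUBIC)
cv2.imwrite("pics/end1.png",np.hstack([a,b]))
print(blobs(q,(175,140,300,250),5))
s=env.get_state();print(s["ee_pos"],s["contact_force"],s["grip_width"],s["time"])
```

```text
[([269, 195, 7, 9, 56], [272.0, 199.2])]
[ 0.54306029 -0.07503612  0.23914106] [-0.92215929 -0.80348018 -0.16603925] 0.09290168524569904 9.0667
```

View pics/end1.png

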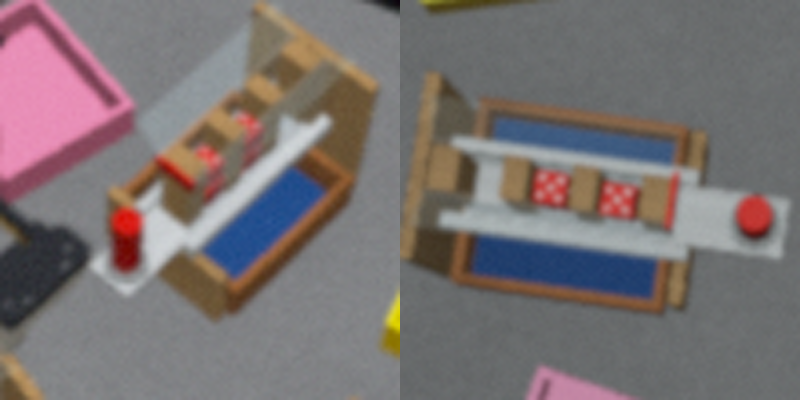

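The knob is back at (272.0,199.2), against (272.0,199.1) at the start. The first lane shows only the bare gate plate (crop (488,185)), and the dice of lanes two and three are at (550,188) and (618,200). The robot is clear, so I'm handing in.

```bash
python3 -c "
from rig import env
print(env.job_done())"
```

```text
the job is handed in; nothing more can be done
None
```

The job is handed in at about 9 s: I drew the red hopper's gate out about 40 mm, the first lane emptied into the tray (one die seen there, the other hidden under the hopper), and the gate is fully home and released with lanes two and three still loaded.

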